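# Load the white-tile holder into the colour tester's clamshell chamber

## Task

Lift the colour tester's lid by its bar until it stands open, then slide the white-tile holder along the ledge into the chamber, without lifting it, against the sprung shoe until its tail drops down behind the sill and it lies flat. Then lower the lid fully shut by its bar without letting it slam. Treat the ceramic tile gently and leave the other things on the bench where they are.

Things in the scene. Friction and masses are not known exactly. Their poses are not given: they have to be found in the camera images.
- chamber: Fixed grey colour tester, pink trim, 347 mm long (x), 156 wide (y), 62 high with lid. Origin on the bench under the middle of the sunken chamber. Its x points the way the holder slides in, towards the hinge. Chamber floor 20 mm above the bench; side walls at y = +-51 mm, 53 mm high, x = -72 to 92; two guides 45 mm high widen the mouth to y = +-67 at x = -100
- sill (a point): Middle of the sill's upper edge, 25 mm above the bench at the chamber's x = -60 mm: here the flat ledge (x = -255 to -60) ends in a 5 mm step down to the chamber floor
- shoe (a joint): Travel (m) of the sprung shoe, a pink block 60 mm wide and 13 mm high at the far end of the chamber floor: 0 free (face at the chamber's x = 52 mm) to 0.016 at its stop; pushes back with 2.4 N at first, 7.2 N at its stop. It keeps a loaded holder against the sill; while the holder's tail is still up on the ledge it tends to push it out again
- lid (a joint): Lid angle (rad): 0 shut, grows as it opens, stop at 1.7. Falls shut freely from below about 1.5, falls open and stays open above that. 0.25 to 0.45 kg, 164 mm from hinge to front, 132 wide, its upper face 62 mm above the bench when shut. A skirt at its front edge (chamber's x = -71 to -65 mm) hangs to 28 mm above the bench and fouls a holder that is not home
- lid_bar (a point): Middle of the lid's round steel bar handle, 10 mm thick, 100 mm long along the chamber's y, 40 mm above the lid's upper face on a post at each end. Shut: 154 mm from the hinge axis towards the ledge and 49 mm above it (102 mm above the bench). Turns about the hinge with the lid and, being round, can turn between the fingers
- lid_hinge (a point): Point on the hinge axis, mid-width; the axis is parallel to the chamber's y, at its x = 92 mm, 53 mm above the bench
- holder_mid (a point): Centre of the loose dark blue plate with a white tile: 120 mm long (x), 96 wide, 12 thick, 0.3 to 0.6 kg, on the ledge, +x end towards the chamber. On top a pink rib, 14 mm high, x = -26 to -16 mm, 80 wide; behind it a bare 34 mm deck to the tail (x = -60) where fingertips can push the rib and press down. Home: centre at the chamber's x = 0 to 8 mm, 26 mm above the bench, flat, tail past the sill
- wash_bottle: white plastic wash bottle, 60 mm across, 160 high. Bystander, leave it; origin under its middle
- beaker: glass beaker, 70 mm across, 90 high. Bystander, leave it; origin under its middle
- jar: amber glass jar, 72 mm across, 80 high. Bystander, leave it; origin under its middle
- weight: brass calibration weight, 48 mm across, 74 high. Bystander, leave it; origin under its middle
- driver: red-handled screwdriver lying flat, about 200 mm long. Bystander, leave it; origin on the bench, at the tool
- card_tray: blue open tray, 160 x 120 x 35 mm. Bystander, leave it; origin under its middle
- calib_box: wooden box, 120 x 80 x 50 mm. Bystander, leave it; origin under its middle
Things that resemble listed ones, but are neither listed nor needed, are in the scene too. Leave any green or orange look-alike of the part that bears holder_mid alone.

How it is judged (in metres and radians):
On the way, in this order (a step that is already met when the one before it is completed fails the run):
1. the lid stands open by itself (beyond 1.55 rad) (value of joint lid above 1.55 rad), for 0.2 s.
2. with the lid open, the holder lies home in the chamber: flat, its tail down behind the sill (x of holder_mid in the frame of chamber between -0.003 and 0.01 m and z of holder_mid in the frame of chamber below 0.0278 m and angle between holder_mid's own z axis and vertical below 0.026 rad and value of joint lid above 1.3 rad), for 0.3 s.
At the end, for the whole second after the job is handed in: The lid is shut (within 0.03 rad) and the holder lies at rest home in the chamber: its centre between 3 mm short of and 10 mm beyond the middle of the chamber along the slide direction, less than 27.8 mm above the bench, tilted less than 0.026 rad (x of holder_mid in the frame of chamber between -0.003 and 0.01 m and z of holder_mid in the frame of chamber below 0.0278 m and angle between holder_mid's own z axis and vertical below 0.026 rad and value of joint lid below 0.03 rad and linear speed of holder below 0.02 m/s); the robot touches nothing.
It fails at once if the lid slams (faster than 4.5 rad/s just above shut) (value of joint lid below 0.25 rad and velocity of joint lid below -4.5 rad/s).
It fails at once if the holder is lifted (its centre more than 55 mm above the bench) (height (world z) of holder_mid above 0.055 m).
It fails at once if the tile holder is pushed or pressed with more than 50 N (contact force between the fingers and holder above 50 N).
It fails at once if another thing on the bench is disturbed (moved more than 30 mm) (distance of any of wash_bottle, beaker, jar, weight, driver, card_tray, calib_box from where it was at the start of the episode above 0.03 m).
It also fails if it takes over 72 s, if anything falls off the work surface, if the arm or the gripper's body presses on something with over 40 N, if the wrist force passes 120 N, or if a joint passes its speed limit or range.

## Robot

A 6-joint arm with a two-finger parallel gripper is mounted at the origin on the work surface. World frame = base frame: x ahead of the robot, y to its left, z up, the work surface at z = 0. Lengths are in m, angles in degrees, forces in N, time in s.
With the tool pointing down it reaches from about 0.35 to 0.875 m from the base axis. Payload 4.2 kg.
Tool frame: the origin (TCP) lies where the fingers leave the gripper's body, on its centre line; the fingertips stand 70 mm ahead of it and the grasp point (between the pads) lies 51 mm ahead of it; z points along the fingers, y is the direction in which the jaws open and shut (so a half turn about z gives the same grasp; the last joint's range is limited). The gripper opens to 87 mm and grips with 3 to 60 N. Pads are 19 mm wide; open, the fingers measure 117 mm over their backs; the gripper's body (75 mm by 190 mm) begins 51 mm behind the grasp point.
Start: joints at [-51.303, 22.042, 0.453, 0, -68.411, -14.817], TCP at [0.253, -0.571, 0.292] pointing down, gripper open.
Joint ranges: [-179.83, 179.83], [-69.29, 118.12], [-61.27, 80.66], [-181.25, 117.63], [-171.15, -9.14], [-177.46, 177.46]. Speed limits (degrees/s): [159.86, 159.86, 180, 180, 180, 180].

## Interface

Orientations are given as a 3x3 rotation matrix whose columns are the frame's x, y, z axes.
In Python, from station import sense, capture, camera_model, finish_job gives the robot as it stands.
- The arm moves only by the shell command python3 -m inch 'ROWS'. ROWS is JSON, a list of rows, each an object with "hand": the closure, from 0 (fully open) to 1 (shut); "slide": the shift along the world's x, y, z in cm, a list of three; "yaw": the turn about the world's z in rad. A call has 1 to 10 rows; each row is the pose to reach, as a shift and turn from the pose commanded when the call began; what a row does not reach only later rows make up. A row lasts 1/8 s, in which the tool goes at most 62.5 mm and 10.7 degrees, less where a joint would pass 70% of its speed; a pose out of reach is approached as far as the arm can. A call with a gripper value outside its range is refused whole. The fingers move at their own pace and stop on an object; the grip force is fixed at half the most. Time passes only in rows, so rows that repeat a pose let the fingers close. It gives the time, the measured TCP pose, the force and the opening at its end, in the units of the state.
- sense(): the state, without advancing time (a new reading comes with each control period).
- capture(name): name is "side" or "top"; returns the picture (420x560x3 uint8, blue, green, red); there is no depth.
- camera_model(name): a dict with "mtx" (3x3 intrinsics, pixels), "xyz" and "orientation" of the camera in the world. Camera axes: x right, y up, looking along -z (the intrinsics and any distortion apply to the point x, -y, -z); pixel columns grow to the right and rows downward; lengths in m; the calibration is good to about 2 mm. A picture is of the moment at which its call begins. camera_model takes no time and is no camera call.
- finish_job(): hands the job in, once; it reports no verdict.
The state is a dict: "time_s": time; "joints": joint angles; "joint_velocities": joint speeds; "effort": joint torques, N m; "tcp_pos": TCP position; "ee_rot": TCP orientation; "wrist_force": force on the tool from outside, world axes, zero at the start; "moment": the same for the moment, N m; "gripper_width": opening from 0.0 (shut) to 1.0 (fully open).
Only numpy, scipy, OpenCV 4.12 (cv2) and the standard library are available. Lean on these libraries where they do the work, as an engineer would, in place of code of your own. Each camera call takes 0.05 s, during which the arm holds its last target. There are 200 camera calls.

## Working session

There is one attempt and no reset: what is moved stays moved. The work goes in short steps, Python scripts to look and compute and a shell command to move; the robot and the scene stay as the last step left them, time stands still between calls to the robot, and variables do not carry over. Pictures are saved under pics/ and viewed, about 8 in all and at most 12, crops included, and the job is handed in when it is done.

```bash
mkdir -p pics; ls; python3 - <<'E'
from station import *
import cv2
for n in("top","side"):
    cv2.imwrite(f"pics/{n}0.png",cv2.resize(capture(n),None,fx=1.4,fy=1.4,interpolation=cv2.INTER_CUBIC)); print(n,camera_model(n))
s=sense();print(s)
E
```

```text
pics
top {'mtx': array([[455.145113  ,   0.        , 275.42684539],
       [  0.        , 455.145113  , 215.44221276],
       [  0.        ,   0.        ,   1.        ]]), 'xyz': array([ 0.33624735, -0.01437283,  1.48779736]), 'orientation': array([[ 0.02838936,  0.99039511, -0.13532028],
       [-0.99958868,  0.0275775 , -0.00787064],
       [-0.00406325,  0.13548806,  0.99077065]])}
side {'mtx': array([[411.8145689 ,   0.        , 279.0520628 ],
       [  0.        , 411.8145689 , 204.14931053],
       [  0.        ,   0.        ,   1.        ]]), 'xyz': array([0.39365308, 0.72607662, 0.89764198]), 'orientation': array([[-0.98184727,  0.14457419, -0.12277718],
       [-0.18942386, -0.71422604,  0.67379505],
       [ 0.00972271,  0.68482076,  0.72864669]])}
{'time_s': 0.1, 'joints': array([-5.13032909e+01,  2.20862898e+01,  3.87482929e-01, -2.49713586e-02,
       -6.84129279e+01, -1.48154956e+01]), 'joint_velocities': array([-0.15731603, -0.10851304,  0.25265388,  0.14968237,  0.03710743,
        0.02346753]), 'effort': array([-8.28324719e-04, -3.91690850e+01,  1.87934768e+01,  4.23194960e+00,
        1.34108495e-02, -6.85460554e-05]), 'tcp_pos': array([ 0.25286818, -0.57111383,  0.2912696 ]), 'ee_rot': array([[-9.14451762e-01, -4.04693908e-01, -9.02908135e-04],
       [-4.04694901e-01,  9.14450045e-01,  1.77536174e-03],
       [ 1.07186304e-04,  1.98888499e-03, -9.99998016e-01]]), 'wrist_force': array([ 0.25549786,  0.35849907, -0.09017285]), 'moment': array([-0.0095821 , -0.00922695,  0.02695334]), 'gripper_width': 1.0043472024190612}
```

View pics/top0.png

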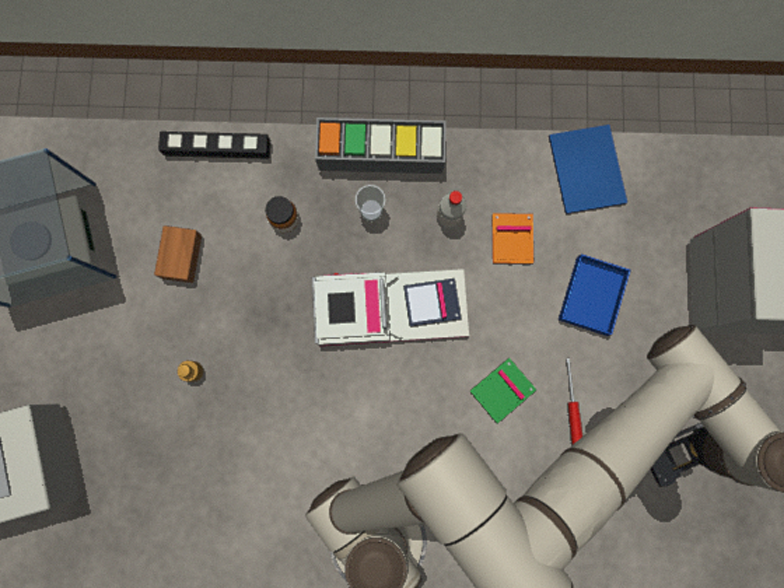

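View pics/side0.png

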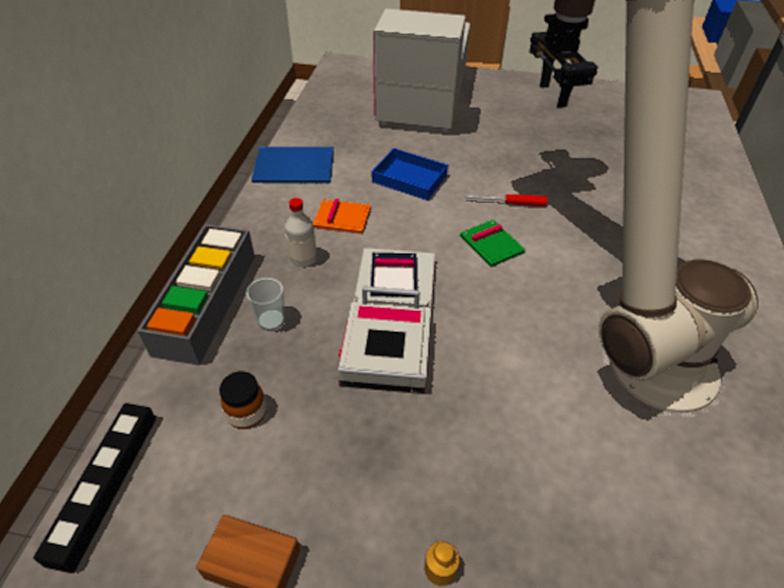

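Top view: the tester is at (315–468, 270–345), with its lid on the left and its ledge on the right. Three plates could be the holder: dark blue with a white tile at (432,303) on the ledge, orange at (513,238) and green at (503,390). The dark blue one fits by its colour, its tile and its place on the ledge. I'll confirm it in enlarged crops.

```bash
python3 - <<'E'
from station import *
import cv2,numpy as np
a=capture("top")[180:260,215:345]; b=capture("side")[170:285,235:320]
a=cv2.resize(a,None,fx=6,fy=6,interpolation=cv2.INTER_CUBIC); b=cv2.resize(b,None,fx=5.2,fy=5.2,interpolation=cv2.INTER_CUBIC)
cv2.imwrite("pics/topc.png",a);cv2.imwrite("pics/sidec.png",b);print(a.shape,b.shape)
E
```

```text
(480, 780, 3) (598, 442, 3)
```

View pics/topc.png

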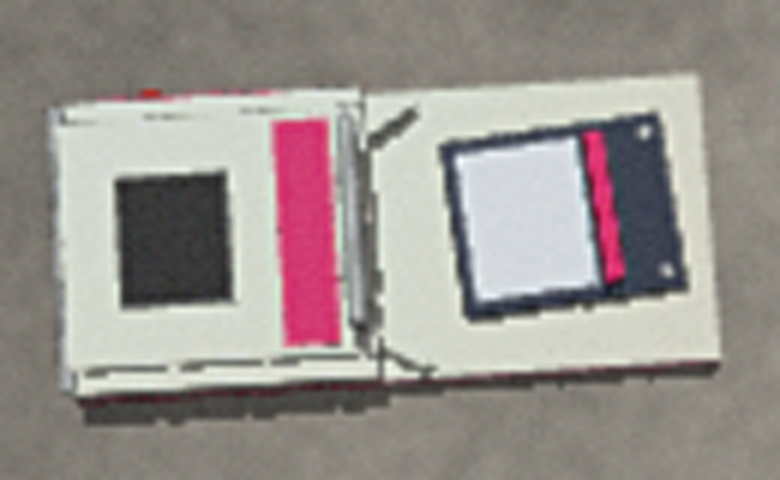

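View pics/sidec.png

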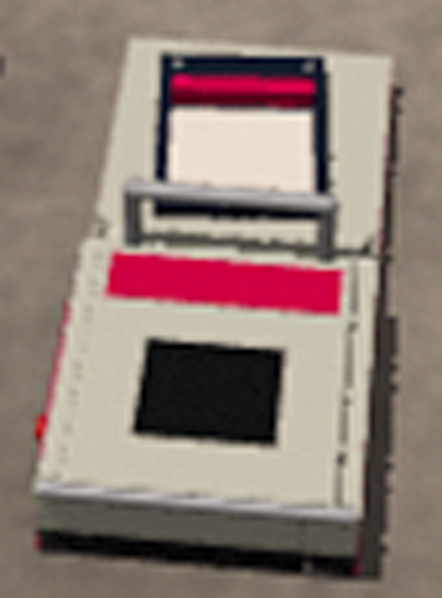

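The crops confirm it: the dark blue plate with the white tile and pink rib is on the ledge, turned slightly against it. The bar ends are at top crop (343,112) and (360,325), and side crop (128,188) and (335,203). Next I'll fit the poses.

```bash
cat >h.py <<'E'
import numpy as np, cv2
from station import *
from scipy.optimize import least_squares
CM={n:camera_model(n) for n in("top","side")}
def proj(n,P):
    c=CM[n]; q=(np.atleast_2d(P)-c["xyz"])@c["orientation"]; q=q*[1,-1,-1]
    p=q@c["mtx"].T; return p[:,:2]/p[:,2:]
def ray(n,px,z):
    c=CM[n]; d=np.linalg.inv(c["mtx"])@[px[0],px[1],1]; d=c["orientation"]@(d*[1,-1,-1])
    return c["xyz"]+d*(z-c["xyz"][2])/d[2]
def place(p,L):
    c,s=np.cos(p[2]),np.sin(p[2]); L=np.atleast_2d(L)
    return np.c_[p[0]+c*L[:,0]-s*L[:,1],p[1]+s*L[:,0]+c*L[:,1],L[:,2]]
def fit(obs,p0):
    f=lambda p:np.concatenate([(proj(n,place(p,L))[0]-px) for n,L,px in obs])
    r=least_squares(f,p0,loss="soft_l1"); return r.x,r.fun.reshape(-1,2).round(1)
T=lambda u,v:((u+.5)/6-.5+215,(v+.5)/6-.5+180)
S=lambda u,v:((u+.5)/5.2-.5+235,(v+.5)/5.2-.5+170)
E
python3 - <<'E'
from h import *
o=[("top",(-.255,-.078,.025),T(697,75)),("top",(-.255,.078,.025),T(720,360)),
("side",(-.255,-.078,.025),S(127,38)),("side",(-.255,.078,.025),S(392,55)),
("top",(-.062,-.05,.102),T(343,112)),("top",(-.062,.05,.102),T(358,322)),
("side",(-.062,-.05,.102),S(130,188)),("side",(-.062,.05,.102),S(333,203))]
c,r=fit(o,[.48,0,1.5]);print("chamber",c.round(4),r.tolist())
h=[("top",(.06,-.048,.037),T(441,148)),("top",(-.06,-.048,.037),T(655,112)),("top",(-.06,.048,.037),T(688,290)),("top",(.06,.048,.037),T(468,320)),
("side",(-.06,-.048,.037),S(163,57)),("side",(-.06,.048,.037),S(325,60))]
hh,r=fit(h,[.48,-.1,1.5]);print("holder",hh.round(4),r.tolist())
R=np.array([[np.cos(c[2]),-np.sin(c[2])],[np.sin(c[2]),np.cos(c[2])]])
print("holder in chamber",R.T@(hh[:2]-c[:2]),np.degrees(hh[2]-c[2]))
for a in(0,.3,.6,.9,1.2,1.5,1.6,1.65):
    b=np.arctan2(.049,-.154)-a; L=np.hypot(.154,.049)
    print(a,place(c,[.092+L*np.cos(b),0,.053+L*np.sin(b)]).round(4))
print("yaw tool y",np.degrees(np.arctan2(*sense()["ee_rot"][[1,0],1])),"chamber yaw",np.degrees(c[2]))
E
```

```text
chamber [0.5192 0.0648 1.6644] [[0.2, -0.8], [0.3, -0.7], [0.8, 0.2], [0.2, 0.7], [0.5, 1.3], [0.1, -1.5], [0.7, 0.5], [-0.5, 0.6]]
holder [ 0.5371 -0.1086  1.7611] [[-0.6, -0.3], [0.3, -0.2], [0.1, -0.7], [-0.2, 0.3], [0.2, -0.0], [0.7, -0.4]]
holder in chamber [-0.17421802 -0.00158158] 5.540536283582193
0 [[0.525 0.003 0.102]]
0.3 [[0.523  0.0243 0.1453]]
0.6 [[0.5199 0.0574 0.1804]]
0.9 [[0.516  0.0993 0.2041]]
1.2 [[0.5116 0.1463 0.2143]]
1.5 [[0.5071 0.1942 0.2101]]
1.6 [[0.5056 0.2096 0.2055]]
1.65 [[0.5049 0.2171 0.2026]]
yaw tool y 113.87450183837838 chamber yaw 95.36067301714532
```

The fit residuals are about 1 px and the holder's y offset is −1.6 mm, which is consistent. Now I'll move above the bar with the jaws along the chamber's x.

```bash
python3 -m inch '[{"hand":0,"slide":[2.7,5.7,0],"yaw":-0.03},{"hand":0,"slide":[5.4,11.4,0],"yaw":-0.07},{"hand":0,"slide":[8.1,17.1,0],"yaw":-0.1},{"hand":0,"slide":[10.9,22.9,0],"yaw":-0.14},{"hand":0.2,"slide":[13.6,28.7,0],"yaw":-0.18},{"hand":0.3,"slide":[16.3,34.4,0],"yaw":-0.22},{"hand":0.4,"slide":[19,40.2,0],"yaw":-0.25},{"hand":0.4,"slide":[21.8,45.9,0],"yaw":-0.29},{"hand":0.4,"slide":[24.5,51.7,0],"yaw":-0.323},{"hand":0.4,"slide":[26,55,0],"yaw":-0.323}]' && python3 -m inch '[{"hand":0.4,"slide":[1.2,2.4,0],"yaw":0},{"hand":0.4,"slide":[1.2,2.4,0],"yaw":0},{"hand":0.4,"slide":[1.2,2.4,0],"yaw":0},{"hand":0.4,"slide":[1.2,2.4,0],"yaw":0}]'; python3 -c "
from station import *
s=sense();print(s['joints'],s['ee_rot'].round(3))"
```

```text
time_s: 1.45
tcp_pos: [0.5137, -0.019, 0.2923]
ee_rot: [[-0.995, -0.095, 0.0], [-0.095, 0.995, 0.0], [-0.0, 0.0, -1.0]]
wrist_force: [0.8, -1.2, 0.0]
gripper_width: 0.603
time_s: 1.95
tcp_pos: [0.5246, 0.0016, 0.2923]
ee_rot: [[-0.996, -0.092, -0.0], [-0.092, 0.996, -0.0], [0.0, -0.0, -1.0]]
wrist_force: [-0.3, -0.0, 0.1]
gripper_width: 0.599
[ 1.79097352e+01  1.22545353e+01 -1.35414741e+01 -7.56334158e-04
 -6.42141444e+01 -1.02609572e+02] [[-0.996 -0.092 -0.   ]
 [-0.092  0.996 -0.   ]
 [ 0.    -0.    -1.   ]]
```

```bash
python3 -m inch '[{"hand":0.4,"slide":[0,0.1,-4],"yaw":0},{"hand":0.4,"slide":[0,0.1,-8],"yaw":0},{"hand":0.4,"slide":[0,0.1,-11],"yaw":0},{"hand":0.4,"slide":[0,0.1,-13.7],"yaw":0},{"hand":0.4,"slide":[0,0.1,-13.7],"yaw":0},{"hand":1,"slide":[0,0.1,-13.7],"yaw":0},{"hand":1,"slide":[0,0.1,-13.7],"yaw":0},{"hand":1,"slide":[0,0.1,-13.7],"yaw":0},{"hand":1,"slide":[0,0.1,-13.7],"yaw":0},{"hand":1,"slide":[0,0.1,-13.7],"yaw":0}]'
```

```text
time_s: 3.2
tcp_pos: [0.5251, 0.0035, 0.1555]
ee_rot: [[-0.996, -0.094, 0.0], [-0.094, 0.996, -0.0], [-0.0, -0.0, -1.0]]
wrist_force: [2.0, -9.3, -0.1]
gripper_width: 0.119
```

```bash
python3 - <<'E'
from h import *
c=[.5192,.0648,1.6644];L=np.hypot(.154,.049)
f=lambda a:place(c,[.092+L*np.cos(np.arctan2(.049,-.154)-a),0,.053+L*np.sin(np.arctan2(.049,-.154)-a)])[0]*100
for a in np.r_[0:1.61:.1,1.65,1.7]: print(a.round(2),(f(a)-f(0)).round(2).tolist())
E
```

```text
0.0 [0.0, 0.0, 0.0]
0.1 [-0.05, 0.56, 1.51]
0.2 [-0.12, 1.27, 2.96]
0.3 [-0.2, 2.13, 4.33]
0.4 [-0.29, 3.11, 5.61]
0.5 [-0.4, 4.22, 6.78]
0.6 [-0.51, 5.43, 7.84]
0.7 [-0.63, 6.75, 8.77]
0.8 [-0.77, 8.15, 9.56]
0.9 [-0.9, 9.62, 10.21]
1.0 [-1.05, 11.15, 10.71]
1.1 [-1.19, 12.73, 11.05]
1.2 [-1.34, 14.32, 11.23]
1.3 [-1.5, 15.93, 11.25]
1.4 [-1.65, 17.53, 11.11]
1.5 [-1.79, 19.11, 10.81]
1.6 [-1.94, 20.66, 10.35]
1.65 [-2.01, 21.41, 10.06]
1.7 [-2.08, 22.15, 9.74]
```

```bash
python3 -m inch '[{"hand":1,"slide":[-0.05,0.56,1.5],"yaw":0},{"hand":1,"slide":[-0.12,1.27,2.96],"yaw":0},{"hand":1,"slide":[-0.2,2.13,4.33],"yaw":0},{"hand":1,"slide":[-0.29,3.11,5.61],"yaw":0},{"hand":1,"slide":[-0.4,4.22,6.78],"yaw":0},{"hand":1,"slide":[-0.51,5.43,7.84],"yaw":0},{"hand":1,"slide":[-0.63,6.75,8.77],"yaw":0},{"hand":1,"slide":[-0.77,8.15,9.56],"yaw":0},{"hand":1,"slide":[-0.77,8.15,9.56],"yaw":0}]'
```

```text
time_s: 4.32
tcp_pos: [0.5177, 0.0847, 0.2538]
ee_rot: [[-0.995, -0.096, 0.003], [-0.096, 0.995, -0.002], [-0.002, -0.003, -1.0]]
wrist_force: [-0.1, -6.9, 7.7]
gripper_width: 0.096
```

```bash
python3 -m inch '[{"hand":1,"slide":[-0.13,1.47,0.65],"yaw":0},{"hand":1,"slide":[-0.28,3.0,1.15],"yaw":0},{"hand":1,"slide":[-0.42,4.58,1.49],"yaw":0},{"hand":1,"slide":[-0.57,6.17,1.67],"yaw":0},{"hand":1,"slide":[-0.73,7.78,1.69],"yaw":0},{"hand":1,"slide":[-0.88,9.38,1.55],"yaw":0},{"hand":1,"slide":[-1.02,10.96,1.25],"yaw":0},{"hand":1,"slide":[-1.17,12.51,0.79],"yaw":0},{"hand":1,"slide":[-1.24,13.2,0.5],"yaw":0},{"hand":1,"slide":[-1.24,13.2,0.5],"yaw":0}]'; python3 - <<'E'
from station import *
import cv2
a=capture("side")[80:300,180:400]
cv2.imwrite("pics/open1.png",cv2.resize(a,None,fx=2.7,fy=2.7,interpolation=cv2.INTER_CUBIC))
E
```

```text
time_s: 5.58
tcp_pos: [0.5055, 0.2186, 0.2555]
ee_rot: [[-0.996, -0.095, 0.001], [-0.095, 0.996, 0.001], [-0.002, 0.001, -1.0]]
wrist_force: [5.3, 0.2, 1.5]
gripper_width: 0.104
```

View pics/open1.png

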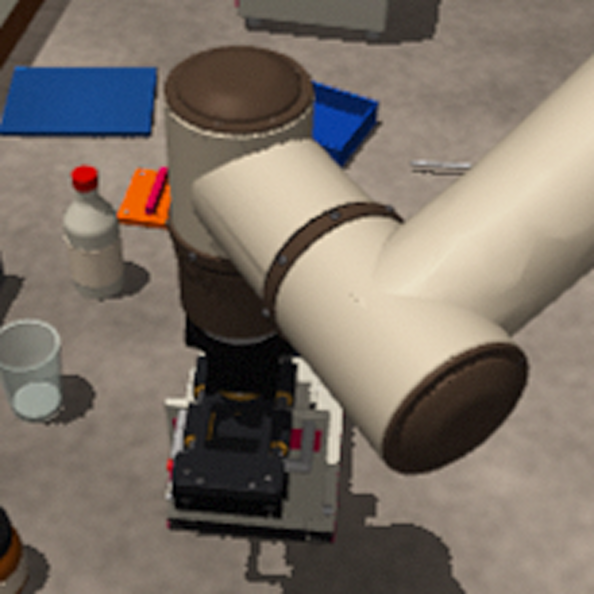

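The lid is gripped upright at about 1.65 rad. I'll release it with a small opening and rise.

```bash
python3 -m inch '[{"hand":0.68,"slide":[0,0,0],"yaw":0},{"hand":0.68,"slide":[0,0,0],"yaw":0},{"hand":0.68,"slide":[0,0.2,0],"yaw":0},{"hand":0.68,"slide":[0,0.4,0],"yaw":0},{"hand":0.68,"slide":[0,0.4,2],"yaw":0},{"hand":0.68,"slide":[0,0.4,5],"yaw":0},{"hand":0.68,"slide":[0,0.4,8],"yaw":0},{"hand":0.68,"slide":[0,0.4,8],"yaw":0}]'; python3 - <<'E'
from h import *
R=np.array([.5192,.0648,1.6644])
# target: fingertips behind rib. holder axis yaw 1.7611
h=[.5371,-.1086,1.7611]
for d in(-.035,-.04,-.045): print(d,place(h,[d,0,.05]))
print("goal finger axis line, chamber x=-40:",place(R,[-.04,0,.1]))
print(np.degrees(R[2]),sense()["joints"], sense()["tcp_pos"])
E
```

```text
time_s: 6.62
tcp_pos: [0.5056, 0.2215, 0.3385]
ee_rot: [[-0.996, -0.094, 0.004], [-0.094, 0.996, 0.003], [-0.005, 0.003, -1.0]]
wrist_force: [-0.3, 0.2, 0.9]
gripper_width: 0.318
-0.035 [[ 0.5437205  -0.14296814  0.05      ]]
-0.04 [[ 0.54466628 -0.14787787  0.05      ]]
-0.045 [[ 0.54561207 -0.15278761  0.05      ]]
goal finger axis line, chamber x=-40: [[0.52293868 0.02497511 0.1       ]]
95.36309542157423 [ 4.05005292e+01  1.30610105e+01 -5.71186745e+00  2.86506495e-02
 -7.09133303e+01 -1.25126621e+02] [0.50560851 0.22153887 0.33846062]
```

```bash
python3 -m inch '[{"hand":0.68,"slide":[0.4,-3.7,0],"yaw":0.157},{"hand":0.6,"slide":[0.8,-7.4,0],"yaw":0.314},{"hand":0.45,"slide":[1.2,-11.2,0],"yaw":0.471},{"hand":0.45,"slide":[1.6,-14.9,0],"yaw":0.628},{"hand":0.45,"slide":[2,-18.6,0],"yaw":0.785},{"hand":0.45,"slide":[2.4,-22.4,0],"yaw":0.942},{"hand":0.45,"slide":[2.8,-26,-3],"yaw":1.1},{"hand":0.45,"slide":[3.2,-30,-6],"yaw":1.257},{"hand":0.45,"slide":[3.6,-34,-9],"yaw":1.414},{"hand":0.45,"slide":[3.9,-37.3,-12],"yaw":1.571}]' && python3 -m inch '[{"hand":0.45,"slide":[0,0,-4],"yaw":0},{"hand":0.45,"slide":[0,0,-8],"yaw":0},{"hand":0.45,"slide":[0,0,-8],"yaw":0},{"hand":0.45,"slide":[0,0,-8],"yaw":0}]'; python3 - <<'E'
from station import *
import cv2
a=capture("side")[130:290,210:350]
cv2.imwrite("pics/deck.png",cv2.resize(a,None,fx=3.6,fy=3.6,interpolation=cv2.INTER_CUBIC))
E
```

```text
time_s: 7.88
tcp_pos: [0.5432, -0.1533, 0.2138]
ee_rot: [[0.098, -0.995, -0.002], [-0.995, -0.098, 0.0], [-0.001, 0.002, -1.0]]
wrist_force: [-0.0, 0.8, 0.2]
gripper_width: 0.55
time_s: 8.38
tcp_pos: [0.5447, -0.152, 0.1368]
ee_rot: [[0.095, -0.996, 0.001], [-0.996, -0.095, -0.001], [0.001, -0.001, -1.0]]
wrist_force: [0.0, 0.5, 0.1]
gripper_width: 0.55
```

View pics/deck.png

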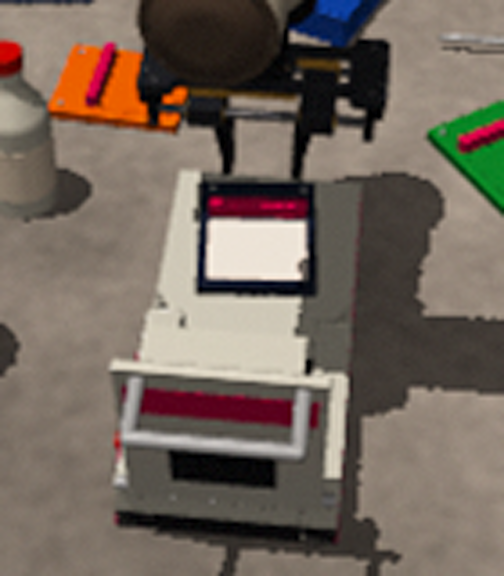

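The lid stands open with its bar at (215,425). The fingers, at (228,165) and (298,170), are above the deck behind the rib at (255,207). Next I lower them and push slowly.

```bash
python3 -m inch '[{"hand":0.45,"slide":[0,0,-1.5],"yaw":0},{"hand":0.45,"slide":[0,0,-2.6],"yaw":0},{"hand":0.45,"slide":[0,0,-2.6],"yaw":0},{"hand":0.45,"slide":[0,0,-2.6],"yaw":0}]' && python3 -m inch '[{"hand":0.45,"slide":[-0.05,0.5,0],"yaw":0},{"hand":0.45,"slide":[-0.09,1,0],"yaw":0},{"hand":0.45,"slide":[-0.14,1.5,0],"yaw":0},{"hand":0.45,"slide":[-0.19,2,0],"yaw":0},{"hand":0.45,"slide":[-0.23,2.5,0],"yaw":0},{"hand":0.45,"slide":[-0.28,3,0],"yaw":0},{"hand":0.45,"slide":[-0.33,3.5,0],"yaw":0},{"hand":0.45,"slide":[-0.37,4,0],"yaw":0}]'
```

```text
time_s: 8.93
tcp_pos: [0.5441, -0.152, 0.1099]
ee_rot: [[0.094, -0.996, 0.0], [-0.996, -0.094, -0.0], [0.0, 0.0, -1.0]]
wrist_force: [-0.0, 0.3, 0.1]
gripper_width: 0.549
time_s: 9.93
tcp_pos: [0.5404, -0.1117, 0.1101]
ee_rot: [[0.094, -0.996, 0.0], [-0.996, -0.094, -0.0], [0.0, -0.0, -1.0]]
wrist_force: [1.2, -3.8, 2.2]
gripper_width: 0.55
```

```bash
python3 -m inch '[{"hand":0.45,"slide":[-0.15,1,0],"yaw":0},{"hand":0.45,"slide":[-0.3,2,0],"yaw":0},{"hand":0.45,"slide":[-0.45,3,0],"yaw":0},{"hand":0.45,"slide":[-0.6,4,0],"yaw":0},{"hand":0.45,"slide":[-0.75,5,0],"yaw":0},{"hand":0.45,"slide":[-0.9,6,0],"yaw":0},{"hand":0.45,"slide":[-1.05,7,0],"yaw":0},{"hand":0.45,"slide":[-1.2,8,0],"yaw":0},{"hand":0.45,"slide":[-1.3,9,0],"yaw":0},{"hand":0.45,"slide":[-1.4,10,0],"yaw":0}]'; python3 - <<'E'
from h import *
a=capture("side")[150:270,230:350];b=capture("top")[170:260,215:325]
f=lambda i,s:cv2.resize(i,s,interpolation=cv2.INTER_CUBIC)
cv2.imwrite("pics/in1.png",np.hstack([f(a,(400,400)),f(b,(400,400*90//110))[:, :] if 0 else cv2.copyMakeBorder(f(b,(400,327)),0,73,0,0,0)]))
E
```

```text
time_s: 11.18
tcp_pos: [0.5257, -0.0111, 0.1094]
ee_rot: [[0.093, -0.996, -0.001], [-0.996, -0.093, 0.0], [-0.001, 0.001, -1.0]]
wrist_force: [0.4, -2.1, -1.7]
gripper_width: 0.557
```

View pics/in1.png

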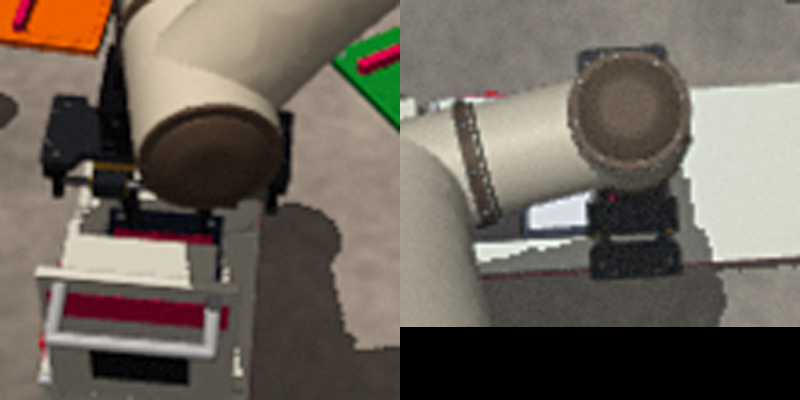

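```bash
python3 -m inch '[{"hand":0.45,"slide":[-0.05,0.6,0],"yaw":0},{"hand":0.45,"slide":[-0.11,1.2,0],"yaw":0},{"hand":0.45,"slide":[-0.17,1.8,0],"yaw":0},{"hand":0.45,"slide":[-0.22,2.4,0],"yaw":0},{"hand":0.45,"slide":[-0.26,2.8,0],"yaw":0},{"hand":0.45,"slide":[-0.26,2.8,0],"yaw":0}]';python3 -m inch '[{"hand":0.45,"slide":[-0.03,0.3,0],"yaw":0},{"hand":0.45,"slide":[-0.04,0.5,0],"yaw":0},{"hand":0.45,"slide":[-0.04,0.5,0],"yaw":0}]';python3 -m inch '[{"hand":0.45,"slide":[-0.02,0.2,0],"yaw":0},{"hand":0.45,"slide":[-0.04,0.4,0],"yaw":0},{"hand":0.45,"slide":[-0.04,0.4,0],"yaw":0}]'
```

```text
time_s: 12.02
tcp_pos: [0.5239, 0.0166, 0.1101]
ee_rot: [[0.094, -0.996, 0.001], [-0.996, -0.094, 0.001], [-0.0, -0.001, -1.0]]
wrist_force: [-0.1, -0.8, -1.1]
gripper_width: 0.547
time_s: 12.4
tcp_pos: [0.5232, 0.0208, 0.11]
ee_rot: [[0.094, -0.996, 0.0], [-0.996, -0.094, -0.0], [0.0, 0.0, -1.0]]
wrist_force: [0.9, -3.7, -0.5]
gripper_width: 0.545
time_s: 12.78
tcp_pos: [0.5228, 0.0246, 0.1098]
ee_rot: [[0.093, -0.996, -0.0], [-0.996, -0.093, -0.001], [0.001, 0.0, -1.0]]
wrist_force: [0.8, -4.3, 0.2]
gripper_width: 0.548
```

```bash
python3 -m inch '[{"hand":0.45,"slide":[-0.03,0.3,0],"yaw":0},{"hand":0.45,"slide":[-0.05,0.5,0],"yaw":0},{"hand":0.45,"slide":[-0.05,0.5,0],"yaw":0}]';python3 -m inch '[{"hand":0.45,"slide":[-0.02,0.2,0],"yaw":0},{"hand":0.45,"slide":[-0.03,0.3,0],"yaw":0},{"hand":0.45,"slide":[-0.03,0.3,0],"yaw":0}]';python3 -m inch '[{"hand":0.45,"slide":[0,0,-0.15],"yaw":0},{"hand":0.45,"slide":[0,0,-0.3],"yaw":0},{"hand":0.45,"slide":[0,0,-0.3],"yaw":0}]'
```

```text
time_s: 13.15
tcp_pos: [0.5222, 0.0294, 0.1095]
ee_rot: [[0.093, -0.996, -0.001], [-0.996, -0.093, -0.001], [0.001, 0.001, -1.0]]
wrist_force: [1.8, -5.9, -3.5]
gripper_width: 0.552
time_s: 13.52
tcp_pos: [0.5219, 0.0322, 0.1095]
ee_rot: [[0.093, -0.996, -0.001], [-0.996, -0.093, -0.001], [0.001, 0.001, -1.0]]
wrist_force: [3.2, -5.8, -2.2]
gripper_width: 0.549
time_s: 13.9
tcp_pos: [0.522, 0.0318, 0.1065]
ee_rot: [[0.093, -0.996, -0.001], [-0.996, -0.093, -0.001], [0.001, 0.001, -1.0]]
wrist_force: [2.3, -8.1, -2.4]
gripper_width: 0.551
```

```bash
python3 -m inch '[{"hand":0.45,"slide":[0,0,-0.1],"yaw":0},{"hand":0.45,"slide":[0,0,-0.1],"yaw":0}]';python3 -m inch '[{"hand":0.45,"slide":[0,0.1,-0.05],"yaw":0},{"hand":0.45,"slide":[0,0.1,-0.05],"yaw":0}]'
```

```text
time_s: 14.15
tcp_pos: [0.5221, 0.0318, 0.1062]
ee_rot: [[0.093, -0.996, -0.0], [-0.996, -0.093, -0.002], [0.001, 0.001, -1.0]]
wrist_force: [1.2, -7.9, 1.4]
gripper_width: 0.552
time_s: 14.4
tcp_pos: [0.5221, 0.0321, 0.1061]
ee_rot: [[0.094, -0.996, -0.001], [-0.996, -0.093, -0.003], [0.003, 0.001, -1.0]]
wrist_force: [1.7, -13.5, 3.8]
gripper_width: 0.551
```

```bash
python3 -m inch '[{"hand":0.45,"slide":[0,0,0.15],"yaw":0},{"hand":0.45,"slide":[-0.01,0.1,0.15],"yaw":0},{"hand":0.45,"slide":[-0.02,0.2,0.15],"yaw":0},{"hand":0.45,"slide":[-0.02,0.2,0.15],"yaw":0}]';python3 -m inch '[{"hand":0.45,"slide":[0,0,-0.1],"yaw":0},{"hand":0.45,"slide":[0,0,-0.2],"yaw":0},{"hand":0.45,"slide":[0,0,-0.2],"yaw":0}]'; python3 - <<'E'
from h import *
a=capture("side")[150:270,230:350];b=capture("top")[170:260,215:325]
f=lambda i,s:cv2.resize(i,s,interpolation=cv2.INTER_CUBIC)
cv2.imwrite("pics/in2.png",np.hstack([f(a,(400,400)),cv2.copyMakeBorder(f(b,(400,327)),0,73,0,0,0)]))
E
```

```text
time_s: 14.9
tcp_pos: [0.5218, 0.0349, 0.1066]
ee_rot: [[0.093, -0.996, -0.001], [-0.996, -0.093, -0.001], [0.001, 0.001, -1.0]]
wrist_force: [3.0, -7.5, -2.1]
gripper_width: 0.551
time_s: 15.28
tcp_pos: [0.5219, 0.0348, 0.1056]
ee_rot: [[0.093, -0.996, -0.0], [-0.996, -0.093, -0.001], [0.001, 0.0, -1.0]]
wrist_force: [-0.5, -8.7, 4.2]
gripper_width: 0.55
```

```bash
python3 -m inch '[{"hand":0.45,"slide":[0,0,0.1],"yaw":0},{"hand":0.45,"slide":[-0.01,0.1,0.1],"yaw":0},{"hand":0.45,"slide":[-0.02,0.2,0.1],"yaw":0},{"hand":0.45,"slide":[-0.02,0.2,0.1],"yaw":0}]';python3 -m inch '[{"hand":0.45,"slide":[0,0,-0.1],"yaw":0},{"hand":0.45,"slide":[0,0,-0.2],"yaw":0},{"hand":0.45,"slide":[0,0,-0.2],"yaw":0}]'
```

```text
time_s: 15.88
tcp_pos: [0.5217, 0.0362, 0.1058]
ee_rot: [[0.093, -0.996, -0.001], [-0.996, -0.093, -0.002], [0.002, 0.001, -1.0]]
wrist_force: [3.2, -11.3, -1.4]
gripper_width: 0.55
time_s: 16.25
tcp_pos: [0.5219, 0.0362, 0.105]
ee_rot: [[0.093, -0.996, -0.0], [-0.996, -0.093, -0.002], [0.002, 0.0, -1.0]]
wrist_force: [0.6, -12.5, 6.5]
gripper_width: 0.554
```

View pics/in2.png

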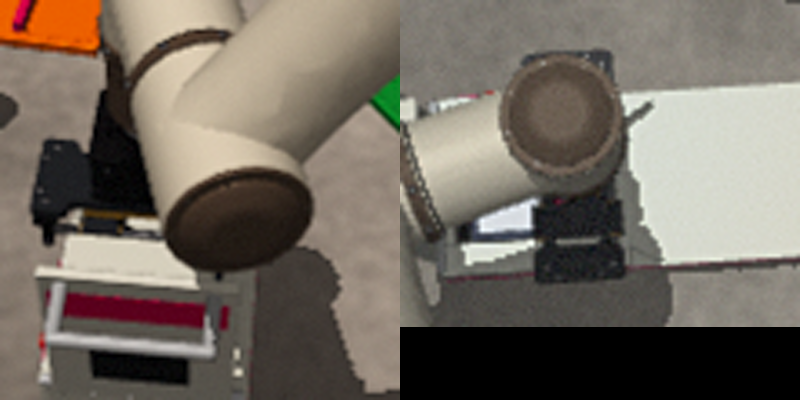

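```bash
python3 -m inch '[{"hand":0.45,"slide":[0,0,-0.1],"yaw":0},{"hand":0.45,"slide":[0,0,-0.1],"yaw":0},{"hand":0.45,"slide":[0,0,-0.1],"yaw":0}]';python3 - <<'E'
from h import *
a=capture("top")[195:240,215:295];b=capture("side")[200:260,240:320]
f=lambda i:cv2.resize(i,(640,i.shape[0]*640//i.shape[1]),interpolation=cv2.INTER_CUBIC)[:360]
a,b=f(a),f(b);m=360
cv2.imwrite("pics/in3.png",cv2.resize(np.hstack([a,b[:360]][:1]+[cv2.resize(b,(480,360))]),(800,257)) if 0 else a)
s=sense();print(s['moment'],s['wrist_force'],s['tcp_pos'])
p=np.array(s['tcp_pos']);c=np.array([.5192,.0648]);t=1.6644
d=p[:2]-c;print("chamber xy",np.cos(t)*d[0]+np.sin(t)*d[1],-np.sin(t)*d[0]+np.cos(t)*d[1])
E
```

```text
time_s: 16.62
tcp_pos: [0.522, 0.0362, 0.1042]
ee_rot: [[0.093, -0.996, 0.0], [-0.996, -0.093, -0.002], [0.002, -0.0, -1.0]]
wrist_force: [0.7, -11.4, 8.1]
gripper_width: 0.553
[-3.40733753 -0.20476962 -0.2287131 ] [  0.95091574 -11.18748807   7.32437846] [0.52202417 0.03621788 0.10425034]
chamber xy -0.02872096054675423 -0.00014031835924313823
```

View pics/in3.png

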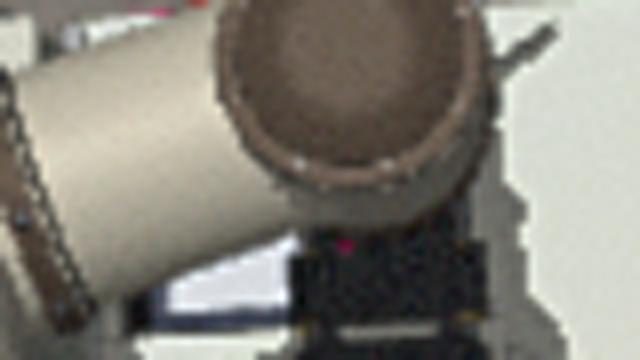

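```bash
python3 -m inch '[{"hand":0.45,"slide":[0,0,-0.1],"yaw":0},{"hand":0.45,"slide":[0,0,-0.1],"yaw":0},{"hand":0.45,"slide":[0,0,-0.1],"yaw":0}]';python3 -m inch '[{"hand":0.45,"slide":[0,0,-0.1],"yaw":0},{"hand":0.45,"slide":[0,0,-0.1],"yaw":0},{"hand":0.45,"slide":[0,0,-0.1],"yaw":0}]';
```

```text
time_s: 17.1
tcp_pos: [0.5221, 0.0362, 0.1033]
ee_rot: [[0.093, -0.996, 0.001], [-0.996, -0.093, -0.002], [0.002, -0.001, -1.0]]
wrist_force: [0.8, -12.1, 7.9]
gripper_width: 0.551
time_s: 17.48
tcp_pos: [0.5223, 0.0362, 0.1024]
ee_rot: [[0.093, -0.996, 0.001], [-0.996, -0.093, -0.002], [0.002, -0.001, -1.0]]
wrist_force: [0.7, -12.0, 8.7]
gripper_width: 0.547
```

```bash
python3 -m inch '[{"hand":0.45,"slide":[0,0,-0.1],"yaw":0},{"hand":0.45,"slide":[0,0,-0.1],"yaw":0},{"hand":0.45,"slide":[0,0,-0.1],"yaw":0}]';python3 -m inch '[{"hand":0.45,"slide":[0,0,-0.05],"yaw":0},{"hand":0.45,"slide":[0,0,-0.05],"yaw":0},{"hand":0.45,"slide":[0,0,-0.05],"yaw":0}]';
```

```text
time_s: 17.85
tcp_pos: [0.5223, 0.0362, 0.1021]
ee_rot: [[0.093, -0.996, 0.001], [-0.996, -0.093, -0.002], [0.002, -0.001, -1.0]]
wrist_force: [-0.9, -11.9, 13.3]
gripper_width: 0.552
time_s: 18.23
tcp_pos: [0.5223, 0.0362, 0.1021]
ee_rot: [[0.094, -0.996, 0.001], [-0.996, -0.094, -0.002], [0.002, -0.001, -1.0]]
wrist_force: [-1.7, -12.1, 15.9]
gripper_width: 0.549
```

The fingertips meet the deck at 32 mm, which is its height when the holder is home. I'll ease off, let the shoe seat the holder against the sill, then rise.

```bash
python3 -m inch '[{"hand":0.45,"slide":[0,0,0.1],"yaw":0},{"hand":0.45,"slide":[0.02,-0.2,0.1],"yaw":0},{"hand":0.45,"slide":[0.04,-0.4,0.1],"yaw":0},{"hand":0.45,"slide":[0.06,-0.6,0.1],"yaw":0},{"hand":0.45,"slide":[0.08,-0.8,0.12],"yaw":0},{"hand":0.45,"slide":[0.1,-1.0,0.15],"yaw":0},{"hand":0.45,"slide":[0.13,-1.4,0.2],"yaw":0},{"hand":0.45,"slide":[0.13,-1.4,0.2],"yaw":0}]';python3 -m inch '[{"hand":0.45,"slide":[0,0,2],"yaw":0},{"hand":0.45,"slide":[0,0,6],"yaw":0},{"hand":0.45,"slide":[0,-4,12],"yaw":0},{"hand":0.45,"slide":[0,-10,18],"yaw":0},{"hand":0.45,"slide":[0,-16,20],"yaw":0},{"hand":0.45,"slide":[0,-22,20],"yaw":0},{"hand":0.45,"slide":[0,-22,20],"yaw":0}]'; python3 - <<'E'
from h import *
a=capture("top")[180:260,215:345]
cv2.imwrite("pics/home_t.png",cv2.resize(a,None,fx=6,fy=6,interpolation=cv2.INTER_CUBIC))
b=capture("side")[150:285,230:330]
cv2.imwrite("pics/home_s.png",cv2.resize(b,None,fx=4.4,fy=4.4,interpolation=cv2.INTER_CUBIC))
E
```

```text
time_s: 19.23
tcp_pos: [0.5239, 0.0246, 0.1022]
ee_rot: [[0.094, -0.996, 0.003], [-0.996, -0.094, 0.001], [-0.001, -0.003, -1.0]]
wrist_force: [0.4, 1.5, 6.9]
gripper_width: 0.554
time_s: 20.1
tcp_pos: [0.5225, -0.1986, 0.3016]
ee_rot: [[0.091, -0.996, 0.001], [-0.996, -0.091, 0.0], [-0.0, -0.001, -1.0]]
wrist_force: [0.2, -0.8, 0.1]
gripper_width: 0.553
```

View pics/home_t.png

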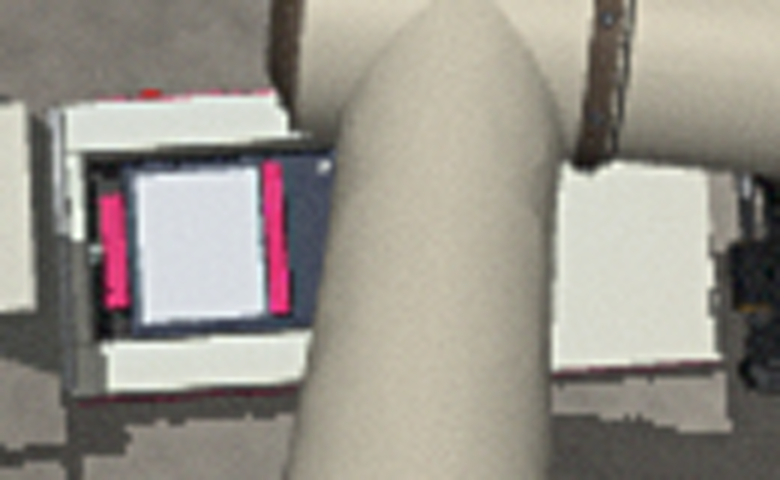

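The holder is in the chamber with its rib at (276,237) and its front edge at (133,248). I'll check its pose numerically.

```bash
python3 - <<'E'
from h import *
h=[("top",(.06,-.048,.032),T(126,167)),("top",(.06,.048,.032),T(136,331)),
("top",(-.016,-.04,.046),T(262,162)),("top",(-.026,-.04,.046),T(281,160)),("top",(-.026,.04,.046),T(291,312)),("top",(-.016,.04,.046),T(270,313))]
p,r=fit(h,[.52,.06,1.66]);c=np.array([.5192,.0648]);t=1.6644;d=p[:2]-c
print(p.round(4),r.tolist(),"chamber xy",np.cos(t)*d[0]+np.sin(t)*d[1],-np.sin(t)*d[0]+np.cos(t)*d[1],np.degrees(p[2]-t))
# bar: at lid 1.7
print(sense()["tcp_pos"],sense()["joints"])
E
```

```text
[0.5185 0.0643 1.6644] [[-0.5, -0.9], [-0.6, 1.2], [0.3, 0.1], [0.2, 0.3], [0.1, -0.3], [0.4, -0.2]] chamber xy -0.00042393452863396993 0.0006990831262460396 -0.0010977172636024773
[ 0.52257036 -0.1982376   0.3010028 ] [-4.16140754e+00  1.52577707e+01 -8.18698100e+00 -1.60952509e-03
 -6.65693735e+01  9.31908057e+00]
```

View pics/home_s.png

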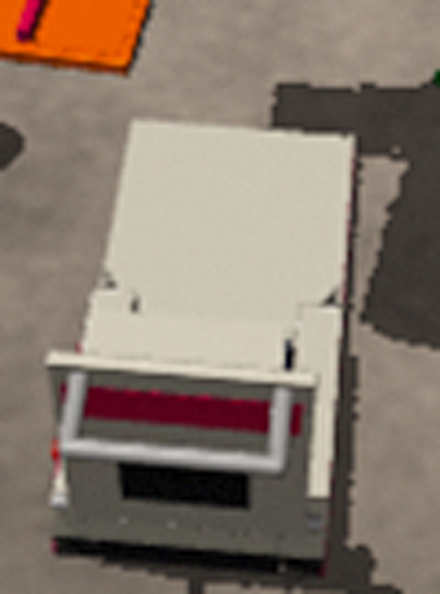

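```bash
python3 - <<'E'
from h import *
c=[.5192,.0648,1.6644];L=np.hypot(.154,.049)
f=lambda a:place(c,[.092+L*np.cos(np.arctan2(.049,-.154)-a),0,.053+L*np.sin(np.arctan2(.049,-.154)-a)])
for a in(1.55,1.6,1.65,1.7): print(a,((proj("side",f(a))-[230,150])*4.4).round(0),f(a).round(4))
E
python3 -m inch '[{"hand":0.55,"slide":[-0.2,4,3.8],"yaw":-0.157},{"hand":0.68,"slide":[-0.4,8.4,3.8],"yaw":-0.314},{"hand":0.68,"slide":[-0.6,12.6,3.8],"yaw":-0.471},{"hand":0.68,"slide":[-0.8,16.8,3.8],"yaw":-0.628},{"hand":0.68,"slide":[-1,21,3.8],"yaw":-0.785},{"hand":0.68,"slide":[-1.2,25.2,3.8],"yaw":-0.942},{"hand":0.68,"slide":[-1.4,29.4,3.8],"yaw":-1.1},{"hand":0.68,"slide":[-1.5,33.6,3.8],"yaw":-1.257},{"hand":0.68,"slide":[-1.7,38,3.8],"yaw":-1.414},{"hand":0.68,"slide":[-1.9,42.2,3.8],"yaw":-1.571}]'; python3 -m inch '[{"hand":0.68,"slide":[0,0,0],"yaw":0},{"hand":0.68,"slide":[0,0,0],"yaw":0},{"hand":0.68,"slide":[0,0,0],"yaw":0}]'
```

```text
1.55 [[178. 408.]] [[0.5063 0.202  0.208 ]]
1.6 [[176. 424.]] [[0.5056 0.2096 0.2055]]
1.65 [[175. 441.]] [[0.5049 0.2172 0.2026]]
1.7 [[173. 457.]] [[0.5042 0.2245 0.1994]]
time_s: 21.45
tcp_pos: [0.5028, 0.2282, 0.3386]
ee_rot: [[-0.996, -0.09, -0.001], [-0.09, 0.996, -0.0], [0.001, -0.0, -1.0]]
wrist_force: [0.6, 0.6, -0.6]
gripper_width: 0.317
time_s: 21.82
tcp_pos: [0.5037, 0.2253, 0.3392]
ee_rot: [[-0.996, -0.093, -0.0], [-0.093, 0.996, -0.0], [0.0, -0.0, -1.0]]
wrist_force: [0.6, 0.5, 0.2]
gripper_width: 0.318
```

```bash
python3 -m inch '[{"hand":0.68,"slide":[0,-0.1,-3],"yaw":0},{"hand":0.68,"slide":[0,-0.1,-6],"yaw":0},{"hand":0.68,"slide":[0,-0.1,-8.7],"yaw":0},{"hand":0.68,"slide":[0,-0.1,-8.7],"yaw":0},{"hand":1,"slide":[0,-0.1,-8.7],"yaw":0},{"hand":1,"slide":[0,-0.1,-8.7],"yaw":0},{"hand":1,"slide":[0,-0.1,-8.7],"yaw":0},{"hand":1,"slide":[0,-0.1,-8.7],"yaw":0}]'; python3 - <<'E'
from h import *
c=[.5192,.0648,1.6644];L=np.hypot(.154,.049)
f=lambda a:place(c,[.092+L*np.cos(np.arctan2(.049,-.154)-a),0,.053+L*np.sin(np.arctan2(.049,-.154)-a)])[0]*100
for r in(1.7,.8):
  for a in np.arange(r-.1,r-1,-.1): print(a.round(2),(f(a)-f(r)).round(2).tolist())
E
```

```text
time_s: 22.82
tcp_pos: [0.5044, 0.2246, 0.2537]
ee_rot: [[-0.996, -0.094, 0.002], [-0.094, 0.996, -0.0], [-0.002, -0.0, -1.0]]
wrist_force: [0.7, -3.2, 5.6]
gripper_width: 0.104
1.6 [0.14, -1.49, 0.61]
1.5 [0.28, -3.03, 1.07]
1.4 [0.43, -4.61, 1.37]
1.3 [0.58, -6.21, 1.51]
1.2 [0.73, -7.82, 1.49]
1.1 [0.88, -9.42, 1.31]
1.0 [1.03, -10.99, 0.97]
0.9 [1.18, -12.52, 0.47]
0.8 [1.31, -14.0, -0.18]
0.7 [0.13, -1.4, -0.79]
0.6 [0.26, -2.72, -1.72]
0.5 [0.37, -3.93, -2.78]
0.4 [0.47, -5.04, -3.95]
0.3 [0.57, -6.02, -5.23]
0.2 [0.65, -6.88, -6.6]
0.1 [0.71, -7.59, -8.05]
0.0 [0.77, -8.15, -9.56]
-0.1 [0.8, -8.56, -11.12]
```

```bash
python3 -m inch '[{"hand":1,"slide":[0.14,-1.49,0.61],"yaw":0},{"hand":1,"slide":[0.28,-3.03,1.07],"yaw":0},{"hand":1,"slide":[0.43,-4.61,1.37],"yaw":0},{"hand":1,"slide":[0.58,-6.21,1.51],"yaw":0},{"hand":1,"slide":[0.73,-7.82,1.49],"yaw":0},{"hand":1,"slide":[0.88,-9.42,1.31],"yaw":0},{"hand":1,"slide":[1.03,-10.99,0.97],"yaw":0},{"hand":1,"slide":[1.18,-12.52,0.47],"yaw":0},{"hand":1,"slide":[1.31,-14,-0.18],"yaw":0},{"hand":1,"slide":[1.31,-14,-0.18],"yaw":0}]'
```

```text
time_s: 24.08
tcp_pos: [0.5168, 0.0835, 0.2497]
ee_rot: [[-0.996, -0.092, -0.002], [-0.092, 0.996, -0.001], [0.002, -0.001, -1.0]]
wrist_force: [1.0, -0.6, 0.0]
gripper_width: 0.102
```

```bash
python3 -m inch '[{"hand":1,"slide":[0.13,-1.4,-0.79],"yaw":0},{"hand":1,"slide":[0.26,-2.72,-1.72],"yaw":0},{"hand":1,"slide":[0.37,-3.93,-2.78],"yaw":0},{"hand":1,"slide":[0.47,-5.04,-3.95],"yaw":0},{"hand":1,"slide":[0.57,-6.02,-5.23],"yaw":0},{"hand":1,"slide":[0.65,-6.88,-6.6],"yaw":0},{"hand":1,"slide":[0.68,-7.26,-7.32],"yaw":0},{"hand":1,"slide":[0.71,-7.59,-8.05],"yaw":0},{"hand":1,"slide":[0.74,-7.87,-8.8],"yaw":0},{"hand":1,"slide":[0.74,-7.87,-8.8],"yaw":0}]'
```

```text
time_s: 25.32
tcp_pos: [0.5237, 0.0059, 0.1618]
ee_rot: [[-0.996, -0.093, -0.003], [-0.093, 0.996, -0.001], [0.003, -0.001, -1.0]]
wrist_force: [-4.6, -1.5, -0.6]
gripper_width: 0.101
```

```bash
python3 -m inch '[{"hand":1,"slide":[0.01,-0.14,-0.38],"yaw":0},{"hand":1,"slide":[0.03,-0.27,-0.76],"yaw":0},{"hand":1,"slide":[0.03,-0.27,-0.86],"yaw":0},{"hand":1,"slide":[0.03,-0.27,-0.96],"yaw":0},{"hand":1,"slide":[0.03,-0.27,-0.96],"yaw":0}]'
```

```text
time_s: 25.95
tcp_pos: [0.5239, 0.0031, 0.1532]
ee_rot: [[-0.996, -0.094, -0.002], [-0.094, 0.996, -0.001], [0.002, -0.001, -1.0]]
wrist_force: [-5.4, -4.0, 1.0]
gripper_width: 0.108
```

```bash
python3 -m inch '[{"hand":1,"slide":[0,0,-0.1],"yaw":0},{"hand":1,"slide":[0,0,-0.2],"yaw":0},{"hand":1,"slide":[0,0,-0.2],"yaw":0}]'
```

```text
time_s: 26.32
tcp_pos: [0.5239, 0.003, 0.1531]
ee_rot: [[-0.996, -0.095, -0.002], [-0.095, 0.996, -0.002], [0.002, -0.002, -1.0]]
wrist_force: [-9.3, -3.1, 12.1]
gripper_width: 0.101
```

The lid is on its stop: the bar is at 102 mm and the arm feels 12 N of resistance. I'll release and withdraw.

```bash
python3 -m inch '[{"hand":1,"slide":[0,0,0.1],"yaw":0},{"hand":0.5,"slide":[0,0,0.1],"yaw":0},{"hand":0.5,"slide":[0,0,0.1],"yaw":0},{"hand":0.5,"slide":[0,0,0.1],"yaw":0},{"hand":0.5,"slide":[0,0,2],"yaw":0},{"hand":0.5,"slide":[0,0,6],"yaw":0},{"hand":0.5,"slide":[0,0,11],"yaw":0},{"hand":0.5,"slide":[-2,-5,14],"yaw":0},{"hand":0.5,"slide":[-4,-10,14],"yaw":0}]'; python3 -m inch '[{"hand":0.5,"slide":[-2,-5,0],"yaw":0},{"hand":0.5,"slide":[-4,-10,0],"yaw":0},{"hand":0.5,"slide":[-6,-15,0],"yaw":0},{"hand":0.5,"slide":[-8,-20,0],"yaw":0},{"hand":0.5,"slide":[-8,-20,0],"yaw":0}]'; python3 - <<'E'
from h import *
a=capture("top"); b=capture("side")
cv2.imwrite("pics/end.png",np.hstack([cv2.resize(a,(400,300),interpolation=cv2.INTER_AREA),cv2.resize(b[150:300,210:350],(280,300),interpolation=cv2.INTER_CUBIC)]))
E
```

```text
time_s: 27.45
tcp_pos: [0.4863, -0.0968, 0.2943]
ee_rot: [[-0.995, -0.096, 0.009], [-0.096, 0.995, 0.0], [-0.009, -0.001, -1.0]]
wrist_force: [0.7, -0.1, -0.4]
gripper_width: 0.503
time_s: 28.08
tcp_pos: [0.4039, -0.299, 0.291]
ee_rot: [[-0.996, -0.089, 0.001], [-0.089, 0.996, -0.001], [-0.001, -0.001, -1.0]]
wrist_force: [0.9, 1.6, 0.1]
gripper_width: 0.498
```

View pics/end.png

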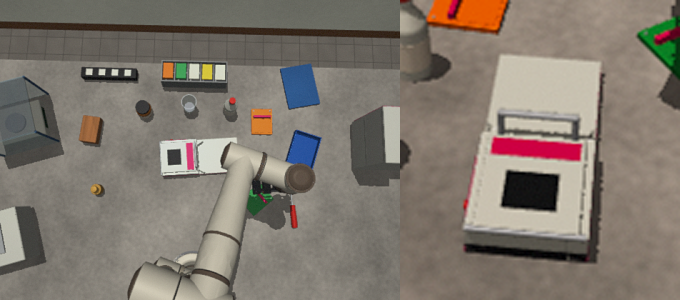

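The lid lies shut with its bar at (538,120) in the side crop. The ledge is empty, the bystanders look unmoved and the gripper is clear. I'll hand in.

```bash
python3 -c "
from station import *
print(finish_job())"
```

```text
the job is handed in; nothing more can be done
None
```

I opened the lid by its bar until it stood by itself, slid the holder home with two fingertips behind the rib, then lowered the lid shut under grip. I handed the job in at about 28 s; no verdict was reported.

**Last checks:**
- **Lid open:** in the side view, the bar position fits about 1.7 rad before I closed it.
- **Holder home:** the top view put its centre at x ≈ −0.4 mm, about 0° off the chamber. The limit is −3 mm, and the calibration is good to about 2 mm. Its deck was 32 mm above the bench under the fingertips, which is right for lying flat.
- **Forces on the holder:** the readings I took never exceeded about 20 N, against the 50 N limit.
- **Lid shut:** the bar stopped at about 102 mm with 12 N of resistance, and the last picture shows the lid flat.
- **Rest of the bench:** the bystanders look unmoved in that picture, and the gripper is clear. The arm hides part of the green look-alike and stands close to the screwdriver. I judged these by eye and did not measure them.

**One disagreement:** while pressing the tail down I first took the steady 8 N as the deck, with the tail still up. It was probably the fingers rubbing down the rib, with the holder already dropped. Real deck contact came at 32 mm.

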